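# Make up two mosaic class kits

## Task

Make up two kits for the mosaic class, one piece to a bay in any bay of its tray, bars lying flat and pots upright on the tray's floor: the terracotta tray gets the red glass bar and the white pot, the teal tray gets the green bar, the amber bar and the black-lidded pot. Set the pieces down, do not drop them. Leave the violet bar and the blue glass disc where they lie.

Things in the scene. Friction and masses are not known exactly. Their poses are not given: they have to be found in the camera images.
- terracotta_tray: terracotta (brown-red) shallow tray fixed to the table, two bays side by side along its y axis. Outside 104 (x) x 136 (y), 11 high; floor 4 thick, walls and dividers 4 thick and all 11 high. Each bay is 96 long (x) x 62 wide (y) inside; bay centres at x = 0, y = -33 and +33. Origin at the centre of its underside, so the bay floor is at z = 4. A bar fits only lengthwise along x (sizes in mm)
- teal_tray: teal (blue-green) shallow tray fixed to the table, three bays side by side along its y axis. Outside 104 (x) x 202 (y), 11 high; floor 4 thick, walls and dividers 4 thick and all 11 high. Each bay is 96 long (x) x 62 wide (y) inside; bay centres at x = 0, y = -66, 0 and +66. Origin at the centre of its underside, so the bay floor is at z = 4. A bar fits only lengthwise along x (sizes in mm)
- red_bar: red roughly cut glass bar, a block 70 long (its x axis) x 30 wide (y) x 28 high (z), about 140 g, lying flat on the table; origin at the centre of its underside (sizes in mm)
- amber_bar: amber (orange-yellow) roughly cut glass bar, a block 70 long (its x axis) x 30 wide (y) x 28 high (z), about 140 g, lying flat on the table; origin at the centre of its underside (sizes in mm)
- green_bar: green roughly cut glass bar, a block 70 long (its x axis) x 30 wide (y) x 28 high (z), about 140 g, lying flat on the table; origin at the centre of its underside (sizes in mm)
- white_pot: white pot with a white lid, 38 in diameter, 50 high, about 80 g, straight-sided and standing upright; origin at the centre of its underside, z up (sizes in mm)
- black_pot: grey pot with a black lid, 38 in diameter, 50 high, about 80 g, straight-sided and standing upright; origin at the centre of its underside, z up (sizes in mm)
- violet_bar: violet roughly cut glass bar, a block 70 long (its x axis) x 30 wide (y) x 28 high (z), about 140 g, lying flat on the table; origin at the centre of its underside. It stays on the table (sizes in mm)
- cobalt_disc: dark blue glass disc, 60 in diameter, 14 high; origin at the centre of its underside. It stays on the table (sizes in mm)
Things that resemble listed ones, but are neither listed nor needed, are in the scene too. Several things look just like the black_pot: the one meant starts nearest to the robot's base. Of the things that look like the white_pot, take the one that is farthest to the robot's right at the start.

How it is judged:
By the outcome, as a careful person would: the job done as asked, in the order asked, and still so for the second after the job is handed in, with the robot touching nothing.
It also fails if it takes over 120 s, if anything falls off the work surface, if the arm or the gripper's body presses on something with over 40 N, if the wrist force passes 120 N, or if a joint passes its speed limit or range.

## Robot

A 6-joint arm with a two-finger parallel gripper is mounted at the origin on the work surface. World frame = base frame: x ahead of the robot, y to its left, z up, the work surface at z = 0. Lengths are in m, angles in rad, forces in N, time in s.
With the tool pointing down it reaches from about 0.35 to 0.975 m from the base axis. Payload 4.9 kg.
Tool frame: the origin (TCP) lies at the very end of the fingers, on their centre line; the grasp point (between the pads) lies ctrl.grip_point_offset behind it (ctrl.grip_point_offset is the distance from the TCP to the grasp point, in m); z points along the fingers, y is the direction in which the jaws open and shut (so a half turn about z gives the same grasp; the last joint's range is limited). The gripper opens to 85 mm and grips with 20 to 120 N. Pads are 22 mm wide; open, the fingers measure 114 mm over their backs; the gripper's body (76 mm by 85 mm) begins 54 mm behind the grasp point. The pads swing forward as they close: fully open they stand 13 mm farther back than shut.
Start: joints at [1.188, 0.053, 1.613, -0, 1.476, -0.119], TCP at [0.163, 0.603, 0.231] pointing down, gripper open.
Joint ranges: [-3.01, 3.01], [-1.01, 2.22], [0.06, 2.58], [-1.02, 4.17], [0.09, 2.62], [-3.14, 3.14]. Speed limits (rad/s): [2.57, 2.57, 3.14, 3.14, 3.14, 3.14].

## Interface

Orientations are given as a rotation vector (axis times angle).
In Python, from station import ctrl gives the robot as it stands. The module is installed in compiled form; this text tells all that it offers.
- The arm moves only by the shell command python3 -m creep 'ROWS' [FORCE]. ROWS is JSON, a list of rows, each a list of 5 numbers: the closure in counts, from 0 (fully open) to 255 (shut), then the shift along the tool's x, y, z in mm, then the turn about the tool's z in rad. A call has 1 to 12 rows; each row is the pose to reach, as a shift and turn from the pose commanded when the call began, along the tool's axes at that moment; what a row does not reach only later rows make up. A row lasts 1/12 s, in which the tool goes at most 41.7 mm and 7.16 degrees, less where a joint would pass 70% of its speed; a pose out of reach is approached as far as the arm can. A call with a gripper value outside its range is refused whole. The fingers move at their own pace and stop on an object; FORCE is the grip in N (left out, the last holds). Time passes only in rows, so rows that repeat a pose let the fingers close. It gives the time, the measured TCP pose, the force and the opening at its end, in the units of the state.
- ctrl.get_obs(): the state, without advancing time (a new reading comes with each control period).
- ctrl.get_image(name): name is "scene" or "top" or "wrist"; returns the picture (384x512x3 uint8, red, green, blue); there is no depth.
- ctrl.calibration(name): a dict with "fx", "fy", "cx", "cy" (pixels), "R" (3x3) and "t" (3): a world point X has camera coordinates R X + t. Camera axes: x right, y down, z forward; pixel columns grow to the right and rows downward; lengths in m; the calibration is good to about 2 mm. A picture is of the moment at which its call begins: read the wrist's pose just before it. calibration takes no time and is no camera call; for the wrist camera it gives the pose at the moment of the call.
- ctrl.finish_job(): hands the job in, once; it reports no verdict.
Trained networks look in the newest picture that a camera, given by its name, has taken for a name from the list of things; names that differ only in an ending like _2 or _b are one class to them, and where a whole thing is asked for, a point or a joint stands for the part that bears it (a point fixed in the world has none). Each returns a list of dicts, best first, with "conf" (0 to 1); they miss things now and then, are a little off and sometimes report something else, mostly with a low value. They report only what shows in the picture. A call takes as long as a camera call. They do not tell look-alikes from the thing itself.
- ctrl.boxes_of(camera, label): "rect" ([left, top, width, height] in pixels, round what is visible of it).
- ctrl.outline_of(camera, label): "mask" (384x512 bool, what is visible of it) and "rect" ([left, top, width, height] in pixels, round what is visible of it).
The state is a dict: "t": time; "q": joint angles; "dq": joint speeds; "effort": joint torques, N m; "tool_pos": TCP position; "tool_rot": TCP orientation; "contact_force": force on the tool from outside, world axes, zero at the start; "wrist_torque": the same for the moment, N m; "opening": finger opening in m.
Only numpy, scipy, OpenCV 4.12 (cv2) and the standard library are available. Lean on these libraries where they do the work, as an engineer would, in place of code of your own. Each camera call takes 0.05 s, during which the arm holds its last target. There are 200 camera calls.

## Working session

There is one attempt and no reset: what is moved stays moved. The work goes in short steps, Python scripts to look and compute and a shell command to move; the robot and the scene stay as the last step left them, time stands still between calls to the robot, and variables do not carry over. Pictures are saved under pics/ and viewed, about 12 in all and at most 16, crops included, and the job is handed in when it is done.

```bash
mkdir -p pics
python3 - <<'E'
from station import ctrl
import cv2,numpy as np
o=ctrl.get_obs();print(o,ctrl.grip_point_offset)
for n in("scene","top"):
    cv2.imwrite(f"pics/{n}0.png",cv2.cvtColor(ctrl.get_image(n),cv2.COLOR_RGB2BGR));print(n,ctrl.calibration(n))
E
```

```text
{'t': 0.0, 'q': array([ 1.18799984e+00,  5.33880904e-02,  1.61430700e+00, -1.56427427e-07,
        1.47597182e+00, -1.18971045e-01]), 'dq': array([-3.63732120e-04,  6.38498958e-04,  1.15715357e-03, -2.10764252e-05,
        1.46228870e-03,  1.01443293e-03]), 'effort': array([ 5.70767170e-04, -3.93689740e+01, -3.70172453e+01, -7.98731116e-05,
        7.26113882e-03, -1.41425568e-05]), 'tool_pos': array([0.16273324, 0.60279925, 0.23003588]), 'tool_rot': array([-0.41314726, -3.11378699,  0.00315577]), 'contact_force': array([-0.52897849,  0.25456768,  0.06335059]), 'wrist_torque': array([0.01930258, 0.03940486, 0.00738138]), 'opening': 0.08542667551564585} 0.0187
scene {'fx': 427.9937186696092, 'fy': 427.9937186696092, 'cx': 254.95268801977872, 'cy': 189.11423301153368, 'R': array([[-0.49969208,  0.86619935, -0.00255245],
       [ 0.48151449,  0.27532364, -0.83207012],
       [-0.72003585, -0.41700789, -0.55466458]]), 't': array([ 0.25417931, -0.23710891,  1.4386188 ])}
top {'fx': 397.4591698565504, 'fy': 397.4591698565504, 'cx': 255.96151438294154, 'cy': 193.57643205032898, 'R': array([[-0.00465072, -0.99998636,  0.00237605],
       [-0.99881679,  0.00453023, -0.04842006],
       [ 0.04840863, -0.00259842, -0.99882423]]), 't': array([0.01182263, 0.55517139, 1.10616206])}
```

View pics/top0.png

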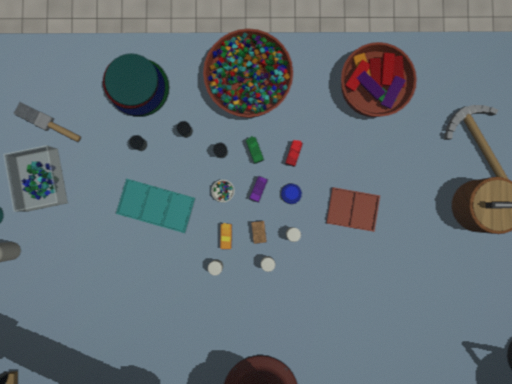

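View pics/scene0.png

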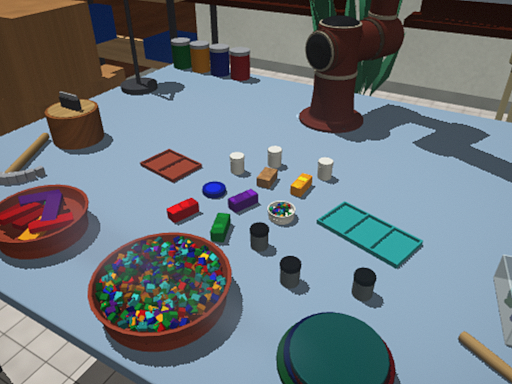

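The top view shows these candidates:
- **White pots:** (215,268), (268,265) and (294,234). The farthest right is (294,234).
- **Black pots:** (138,143), (184,129) and (220,150). The nearest to the base, at about (260,393), is (220,150).
- **Amber bar:** orange (226,236), against a brown look-alike at (258,232). I choose the orange one.
- **Red, green and violet bars:** (294,153), (255,150) and (258,189). The other red and violet pieces are in the bowl.

Next I measure these.

```bash
cat > h.py <<'E'
from station import ctrl
import cv2,numpy as np
from scipy.spatial.transform import Rotation as Ro
def ray(c,uv,z):
    d=c['R'].T@np.array([(uv[0]-c['cx'])/c['fx'],(uv[1]-c['cy'])/c['fy'],1.]);o=-c['R'].T@c['t']
    return o+d*(z-o[2])/d[2]
def proj(c,P):
    q=np.atleast_2d(P)@c['R'].T+c['t'];return np.c_[c['fx']*q[:,0]/q[:,2]+c['cx'],c['fy']*q[:,1]/q[:,2]+c['cy']]
def pose(c,m,z):
    "centroid and long-axis yaw (deg) of a mask put on the plane z"
    v,u=np.nonzero(m);P=np.array([ray(c,p,z)[:2] for p in zip(u,v)])
    w,V=np.linalg.eigh(np.cov(P.T));a=np.degrees(np.arctan2(V[1,1],V[0,1]))%180
    r=cv2.minAreaRect(P.astype(np.float32)*1000)
    return P.mean(0).round(4),round(a,1),(np.sqrt(12*w)*1000).round(),np.round(r[0],1),np.round(r[1],1),round(r[2],1)
def save(n,im): cv2.imwrite(n,cv2.cvtColor(im,cv2.COLOR_RGB2BGR))
E
python3 - <<'E'
from h import *
im=ctrl.get_image("top");c=ctrl.calibration("top")
for l,z in [("terracotta_tray",.011),("teal_tray",.011),("red_bar",.02),("amber_bar",.02),("green_bar",.02),("violet_bar",.02),("cobalt_disc",.01),("white_pot",.04),("black_pot",.04)]:
    for d in ctrl.outline_of("top",l)[:4]: print(l,round(d['conf'],2),np.round(d['rect']),*pose(c,d['mask'],z))
save("pics/c1.png",cv2.resize(im[115:285,110:390],None,fx=2.8,fy=2.8,interpolation=cv2.INTER_CUBIC))
E
```

```text
terracotta_tray 0.62 [326. 187.  52.  45.] [ 0.5111 -0.2637] 79.8 [103. 136.] [ 511.  -263.6] [138.6 103.5] 79.7
terracotta_tray 0.32 [219. 224.  15.  24.] [0.4384 0.0965] 0.8 [34. 70.] [437.9  96.8] [33.7 70. ] 89.9
teal_tray 0.76 [114. 178.  80.  51.] [0.5234 0.2947] 74.2 [104. 203.] [523.4 294.8] [203.4 105.3] 73.9
red_bar 0.52 [287. 141.  14.  26.] [ 0.6722 -0.0973] 161.5 [31. 75.] [671.2 -96.8] [33.  77.1] 71.2
amber_bar 0.56 [219. 225.  17.  24.] [0.4396 0.095 ] 177.7 [32. 70.] [438.4  93.3] [33.5 69.4] 89.9
green_bar 0.68 [243. 139.  21.  26.] [0.678  0.0144] 20.3 [29. 73.] [679.   14.7] [74.2 30.3] 21.4
violet_bar 0.54 [248. 174.  18.  28.] [0.5682 0.0057] 159.4 [29. 69.] [568.9   5. ] [30.7 70.9] 68.0
cobalt_disc 0.79 [282. 185.  20.  19.] [ 0.5553 -0.0885] 125.1 [49. 51.] [555.2 -88.4] [53.7 53.8] 89.6
white_pot 0.73 [204. 258.  16.  14.] [0.3542 0.1235] 148.4 [37. 40.] [354.2 123.3] [40.9 43.3] 90.0
white_pot 0.72 [260. 254.  14.  19.] [ 0.3633 -0.0198] 28.1 [34. 40.] [362.9 -19.9] [38.2 40.6] 89.7
white_pot 0.56 [286. 228.  16.  15.] [ 0.4435 -0.09  ] 56.9 [32. 37.] [443.5 -89.9] [40.3 34.2] 63.2
black_pot 0.63 [177. 121.  14.  17.] [0.7336 0.2081] 42.8 [28. 38.] [734.  207.9] [39.5 31.4] 45.3
black_pot 0.58 [213. 143.  16.  14.] [0.6751 0.1093] 34.3 [37. 41.] [674.5 109.3] [44.8 39.5] 26.4
```

View pics/c1.png

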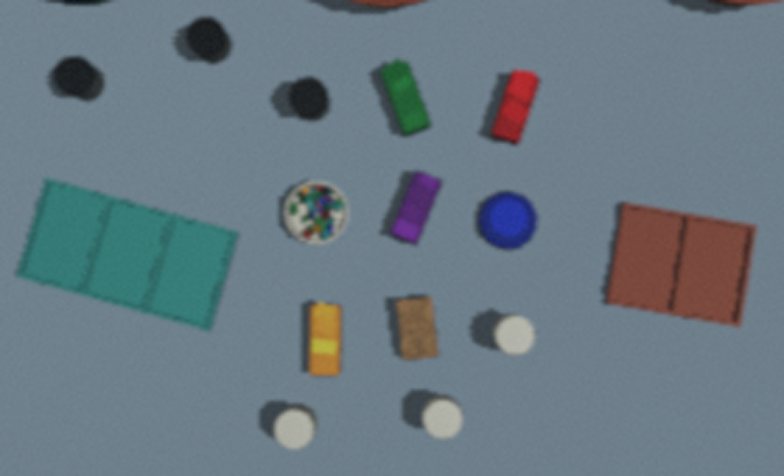

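The crop confirms the choices. The orange glass bar is at crop (325,340) and the brown textured block at (415,328) is the decoy. The white pot is at (514,335), the black pot at (310,99).

Next is a helper for working out moves, then a hover over the red bar.

```bash
cat >> h.py <<'E'
def go(x,y,z,jaw):
    "rows values (mm, rad) to bring TCP to x,y,z (m) with jaws along world angle jaw (deg)"
    o=ctrl.get_obs();R=Ro.from_rotvec(o['tool_rot']).as_matrix()
    s=R.T@(np.array([x,y,z])-o['tool_pos'])*1000
    cur=np.degrees(np.arctan2(R[1,1],R[0,1]));t=-((jaw-cur+90)%180-90)
    print('t',round(o['t'],2),'shift',s.round(1),'turn',round(np.radians(t),3),'deg',round(t,1),'rows>=',int(np.ceil(max(np.linalg.norm(s)/41,abs(t)/7.1))),'q6',round(o['q'][5],2),'z',R[:,2].round(3),'cur',round(cur,1))
E
python3 -c "
from h import *
go(.672,-.097,.15,-18.5+90)"
```

```text
t 0.6 shift [-674.  -543.4   81.3] turn 0.059 deg 3.4 rows>= 22 q6 -0.12 z [ 0.  0. -1.] cur 74.9
```

```bash
python3 -m creep '[[0,-674,-543,0,0.059],[0,-674,-543,0,0.059],[0,-674,-543,0,0.059],[0,-674,-543,0,0.059],[0,-674,-543,0,0.059],[0,-674,-543,0,0.059],[0,-674,-543,0,0.059],[0,-674,-543,0,0.059],[0,-674,-543,0,0.059],[0,-674,-543,0,0.059],[0,-674,-543,0,0.059],[0,-674,-543,0,0.059]]' 40; python3 -c "
from h import *
go(.672,-.097,.15,-18.5+90)"
```

```text
t: 1.6
tool_pos: [0.4579, 0.1971, 0.2317]
tool_rot: [0.505, 3.1, 0.001]
contact_force: [0.4, 0.9, 0.5]
opening: 0.0857
t 1.6 shift [-296.3 -211.1   81.9] turn -0.0 deg -0.0 rows>= 10 q6 -0.99 z [ 0.001  0.    -1.   ] cur 71.5
```

```bash
python3 -m creep '[[0,-296,-211,82,0],[0,-296,-211,82,0],[0,-296,-211,82,0],[0,-296,-211,82,0],[0,-296,-211,82,0],[0,-296,-211,82,0],[0,-296,-211,82,0],[0,-296,-211,82,0],[0,-296,-211,82,0],[0,-296,-211,82,0],[0,-296,-211,82,0]]'
cat >> h.py <<'E'
def look(l,z,n=None):
    "pose of a thing from the wrist camera"
    c=ctrl.calibration("wrist");im=ctrl.get_image("wrist")
    for d in ctrl.outline_of("wrist",l)[:3]: print(l,round(d['conf'],2),np.round(d['rect']),*pose(c,d['mask'],z))
    if n: save(n,im)
    return c
E
python3 -c "
from h import *
go(.672,-.097,.15,-18.5+90)
c=look('red_bar',.02,'pics/w1.png');print(-c['R'].T@c['t'],c['R'][2])"
```

```text
t: 2.52
tool_pos: [0.6709, -0.0968, 0.1476]
tool_rot: [-0.509, -3.097, -0.001]
contact_force: [-0.6, -0.1, -0.9]
opening: 0.0851
t 2.52 shift [-1.1  0.1 -2.4] turn -0.003 deg -0.2 rows>= 1 q6 -1.5 z [-0.003  0.001 -1.   ] cur 71.3
red_bar 0.83 [241. 150.  34.  73.] [ 0.6709 -0.0968] 160.8 [30. 76.] [672.7 -97.4] [31.4 77.7] 70.5
[ 0.60504989 -0.07396325  0.29085892] [ 0.25774056 -0.08732602 -0.96225982]
```

View pics/w1.png

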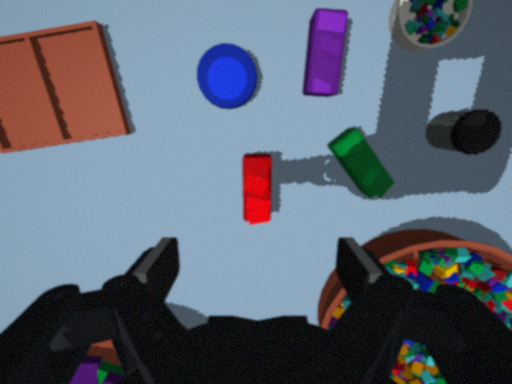

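The wrist view has the red bar at (257,187), and it agrees with the top camera to about 1 mm. The bowls are clear of the gripper, so I go down and grip.

```bash
python3 -m creep '[[0,-1,0,40,0],[0,-1,0,80,0],[0,-1,0,120,0.01],[0,-1,0,140,0.01],[0,-1,0,140,0.01],[255,-1,0,140,0.01],[255,-1,0,140,0.01],[255,-1,0,140,0.01],[255,-1,0,140,0.01],[255,-1,0,140,0.01],[255,-1,0,140,0.01],[255,-1,0,140,0.01]]' 50; python3 -c "
from h import *
look('red_bar',.02,'pics/w2.png');go(.672,-.097,.12,71)"
```

```text
t: 3.62
tool_pos: [0.6738, -0.0958, 0.0123]
tool_rot: [0.52, 3.094, -0.0]
contact_force: [-0.2, 0.6, 7.4]
opening: 0.0289
red_bar 0.55 [226. 175.  61. 137.] [ 0.671  -0.0942] 161.1 [30. 80.] [674.7 -95.5] [31.2 83.5] 71.0
t 3.72 shift [   0.8   -1.7 -107.7] turn -0.001 deg -0.1 rows>= 3 q6 -1.49 z [ 0.004 -0.001 -1.   ] cur 70.9
```

```bash
python3 -m creep '[[255,0,0,-40,0],[255,0,0,-80,0],[255,0,0,-100,0],[255,0,0,-100,0]]'; python3 -c "
from h import *
go(.5052,-.2962,.10,79.8)"
```

```text
t: 4.05
tool_pos: [0.676, -0.0964, 0.1174]
tool_rot: [0.518, 3.086, -0.002]
contact_force: [0.7, 0.3, 0.5]
opening: 0.0287
t 4.05 shift [  96.3 -244.7   15.9] turn -0.155 deg -8.9 rows>= 7 q6 -1.49 z [ 0.012 -0.003 -1.   ] cur 70.9
```

```bash
python3 -m creep '[[255,96,-245,10,-0.155],[255,96,-245,10,-0.155],[255,96,-245,10,-0.155],[255,96,-245,10,-0.155],[255,96,-245,10,-0.155],[255,96,-245,10,-0.155],[255,96,-245,10,-0.155],[255,96,-245,10,-0.155],[255,96,-245,10,-0.155],[255,96,-245,10,-0.155]]'; python3 -c "
from h import *
look('terracotta_tray',.011);look('red_bar',.1,'pics/w3.png');go(.5052,-.2962,.017,79.8)"
```

```text
t: 4.88
tool_pos: [0.5014, -0.2946, 0.0988]
tool_rot: [-0.278, -3.129, -0.002]
contact_force: [-0.8, 0.8, -1.0]
opening: 0.0289
terracotta_tray 0.89 [217. 146. 156. 108.] [ 0.5013 -0.2486] 56.3 [ 88. 143.] [ 511.7 -264.5] [137.3 106.5] 79.9
red_bar 0.86 [228. 177.  57. 135.] [ 0.5026 -0.2938] 169.7 [32. 84.] [ 506.6 -294.4] [32.8 86.9] 79.9
t 5.08 shift [-3.6 -1.1 82.2] turn 0.002 deg 0.1 rows>= 3 q6 -2.05 z [ 0.  0. -1.] cur 79.9
```

View pics/w3.png

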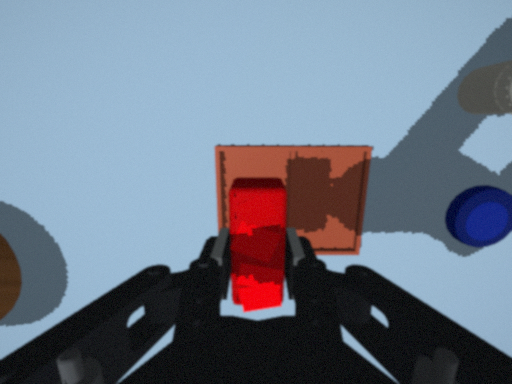

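Red is held lengthwise over the left-hand bay in the image, which is the -y bay. I lower it gently.

```bash
python3 -m creep '[[255,-3,-1,30,0],[255,-3,-1,60,0],[255,-3,-1,75,0],[255,-3,-1,80,0],[255,-3,-1,82,0],[255,-3,-1,82,0],[255,-3,-1,82,0]]';python3 -m creep '[[255,0,0,1,0],[255,0,0,2,0],[255,0,0,2,0]]';python3 -m creep '[[255,0,0,1,0],[255,0,0,2,0],[255,0,0,2,0]]'
```

```text
t: 5.67
tool_pos: [0.5047, -0.2971, 0.0182]
tool_rot: [0.278, 3.128, -0.001]
contact_force: [-0.2, -0.2, -1.3]
opening: 0.0289
t: 5.92
tool_pos: [0.5045, -0.2974, 0.0163]
tool_rot: [0.279, 3.128, -0.001]
contact_force: [0.3, -0.1, 2.0]
opening: 0.0288
t: 6.17
tool_pos: [0.5045, -0.2974, 0.0163]
tool_rot: [0.279, 3.129, -0.0]
contact_force: [-6.0, 4.6, 14.3]
opening: 0.0287
```

Contact is at about 16.3 mm. I release to a partial opening and rise.

```bash
python3 -m creep '[[255,0,0,-1.5,0],[130,0,0,-1.5,0],[130,0,0,-1.5,0],[130,0,0,-1.5,0],[130,0,0,-1.5,0],[130,0,0,-20,0],[130,0,0,-50,0],[100,0,0,-90,0],[60,0,0,-130,0],[60,0,0,-130,0]]'; python3 -c "
from h import *
look('red_bar',.02,'pics/w4.png');go(.4435,-.090,.13,80)"
```

```text
t: 7.0
tool_pos: [0.5082, -0.3004, 0.1534]
tool_rot: [0.278, 3.116, -0.014]
contact_force: [1.6, -1.4, 1.9]
opening: 0.0651
red_bar 0.67 [246. 143.  31.  74.] [ 0.5029 -0.2964] 169.6 [31. 77.] [ 505.2 -296.3] [32.  79.5] 79.1
t 7.1 shift [ 97.6 194.   15.2] turn -0.003 deg -0.2 rows>= 6 q6 -2.05 z [ 0.004 -0.003 -1.   ] cur 79.8
```

View pics/w4.png

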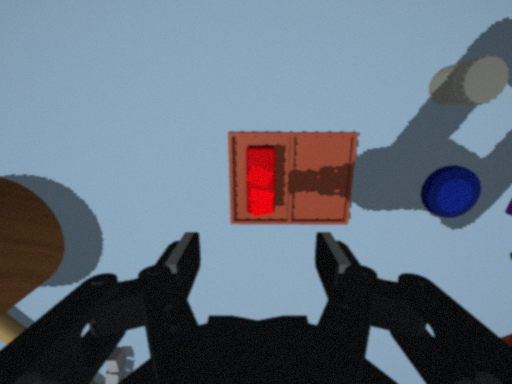

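Red sits squarely in its bay, at pixels (260,180). The white pot is next.

```bash
python3 -m creep '[[0,98,194,15,0],[0,98,194,15,0],[0,98,194,15,0],[0,98,194,15,0],[0,98,194,15,0],[0,98,194,15,0],[0,98,194,15,0],[0,98,194,15,0]]'; python3 -c "
from h import *
look('white_pot',.025,'pics/w5.png');go(.4435,-.090,.022,80)"
```

```text
t: 7.77
tool_pos: [0.441, -0.0884, 0.1269]
tool_rot: [-0.277, -3.127, 0.0]
contact_force: [-0.7, -0.5, -0.1]
opening: 0.0852
white_pot 0.91 [292.  70.  61.  50.] [ 0.3621 -0.0175] 99.2 [37. 43.] [361.7 -17.6] [48.4 42.5] 79.9
white_pot 0.72 [446.  20.  66.  66.] [0.3541 0.1189] 97.0 [38. 51.] [354.4 115.6] [44.4 53.3] 4.6
white_pot 0.69 [232. 173.  45.  54.] [ 0.4468 -0.092 ] 167.0 [36. 46.] [446.8 -92.8] [42.  51.8] 81.0
t 7.87 shift [ -1.8  -0.  105.9] turn -0.004 deg -0.2 rows>= 3 q6 -1.76 z [-0.001 -0.    -1.   ] cur 79.8
```

View pics/w5.png

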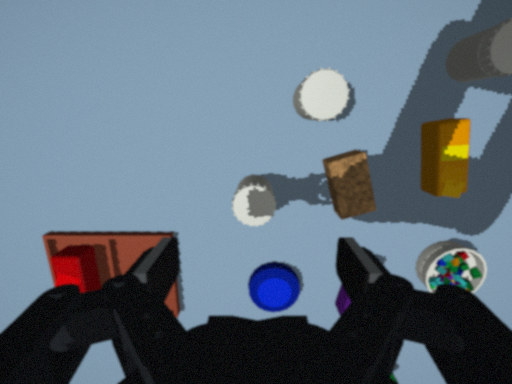

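The chosen white pot is at (254,203), measured at (0.445,-0.091). I grip it with the TCP at about 22 mm.

```bash
python3 -m creep '[[0,-3,-1,35,0],[0,-3,-1,70,0],[0,-3,-1,100,0],[0,-3,-1,106,0],[0,-3,-1,106,0],[255,-3,-1,106,0],[255,-3,-1,106,0],[255,-3,-1,106,0],[255,-3,-1,106,0],[255,-3,-1,106,0],[255,-3,-1,106,0],[255,-3,-1,106,0]]' 40; python3 -m creep '[[255,0,0,-35,0],[255,0,0,-70,0],[255,0,0,-80,0],[255,0,0,-80,0]]'; python3 -c "
from h import *
go(.517,-.2312,.10,79.8)"
```

```text
t: 8.87
tool_pos: [0.4461, -0.091, 0.0245]
tool_rot: [0.278, 3.126, -0.002]
contact_force: [-0.3, -1.2, 6.2]
opening: 0.0365
t: 9.2
tool_pos: [0.4472, -0.0912, 0.1066]
tool_rot: [0.278, 3.121, -0.004]
contact_force: [-0.4, -0.5, -0.7]
opening: 0.0365
t 9.2 shift [ -93.4 -125.5    7.5] turn 0.0 deg 0.0 rows>= 4 q6 -1.76 z [ 0.008 -0.003 -1.   ] cur 79.8
```

```bash
python3 -m creep '[[255,-93,-126,0,0],[255,-93,-126,0,0],[255,-93,-126,0,0],[255,-93,-126,0,0],[255,-93,-126,0,0],[255,-93,-126,0,0],[255,-93,-126,0,0]]'; python3 -c "
from h import *
look('white_pot',.1,'pics/w6.png');go(.517,-.2312,.028,79.8)"
```

```text
t: 9.78
tool_pos: [0.5123, -0.2297, 0.1001]
tool_rot: [-0.279, -3.126, -0.003]
contact_force: [-0.8, 0.8, -1.2]
opening: 0.0368
white_pot 0.65 [224. 194.  73. 101.] [ 0.5162 -0.2298] 169.8 [38. 55.] [ 515.9 -230.2] [44.7 62.5] 82.0
t 9.88 shift [-4.8 -1.2 72.9] turn 0.001 deg 0.1 rows>= 2 q6 -1.95 z [-0.002  0.001 -1.   ] cur 79.9
```

View pics/w6.png

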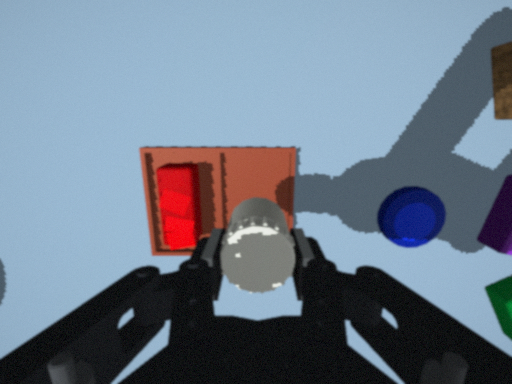

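The pot is held upright above the free bay. I lower it until contact.

```bash
python3 -m creep '[[255,-4,-1,30,0],[255,-4,-1,55,0],[255,-4,-1,66,0],[255,-4,-1,69,0],[255,-4,-1,69,0],[255,-4,-1,69,0]]';python3 -m creep '[[255,0,0,1,0],[255,0,0,2,0],[255,0,0,2,0]]'
```

```text
t: 10.38
tool_pos: [0.518, -0.2324, 0.0345]
tool_rot: [0.278, 3.128, -0.001]
contact_force: [-0.2, -0.1, 0.4]
opening: 0.0367
t: 10.63
tool_pos: [0.518, -0.2328, 0.0323]
tool_rot: [0.279, 3.128, -0.001]
contact_force: [0.3, -0.2, -0.2]
opening: 0.0367
```

```bash
python3 -m creep '[[255,0,0,1,0],[255,0,0,2,0],[255,0,0,2,0]]';python3 -m creep '[[255,0,0,1,0],[255,0,0,1.5,0],[255,0,0,1.5,0]]'
```

```text
t: 10.88
tool_pos: [0.5173, -0.2324, 0.0292]
tool_rot: [-0.279, -3.129, -0.0]
contact_force: [0.9, -0.1, -1.3]
opening: 0.0369
t: 11.13
tool_pos: [0.5176, -0.2325, 0.0285]
tool_rot: [-0.279, -3.129, -0.0]
contact_force: [-2.9, 1.2, 5.2]
opening: 0.0368
```

Contact at 28.5 mm, as expected. Release.

```bash
python3 -m creep '[[255,0,0,-0.5,0],[105,0,0,-0.5,0],[105,0,0,-0.5,0],[105,0,0,-0.5,0],[105,0,0,-0.5,0],[105,0,0,-20,0],[105,0,0,-50,0],[105,0,0,-85,0],[60,0,0,-115,0],[60,0,0,-115,0]]'; python3 -c "
from h import *
look('white_pot',.029);go(.6785,.0144,.14,20.5+90)"
```

```text
t: 11.97
tool_pos: [0.5213, -0.2348, 0.1509]
tool_rot: [0.278, 3.117, -0.009]
contact_force: [0.0, -1.3, 0.7]
opening: 0.0652
white_pot 0.92 [242. 159.  39.  50.] [ 0.5178 -0.2316] 171.7 [36. 44.] [ 517.5 -231.3] [41.5 48.8] 79.9
white_pot 0.41 [364. 166.  56.  53.] [ 0.5487 -0.0984] 48.9 [48. 54.] [549.3 -98.4] [60.9 54.9] 39.3
t 12.07 shift [-113.7  271.8    4.8] turn -0.536 deg -30.7 rows>= 8 q6 -1.95 z [ 0.003 -0.002 -1.   ] cur 79.8
```

```bash
python3 -m creep '[[0,-114,272,5,-0.536],[0,-114,272,5,-0.536],[0,-114,272,5,-0.536],[0,-114,272,5,-0.536],[0,-114,272,5,-0.536],[0,-114,272,5,-0.536],[0,-114,272,5,-0.536],[0,-114,272,5,-0.536],[0,-114,272,5,-0.536],[0,-114,272,5,-0.536]]'; python3 -c "
from h import *
look('green_bar',.02,'pics/w7.png');go(.6785,.0144,.0115,20.5+90)"
```

```text
t: 12.9
tool_pos: [0.6765, 0.0152, 0.1353]
tool_rot: [0.56, -3.087, -0.001]
contact_force: [-0.9, -0.4, -0.8]
opening: 0.0851
green_bar 0.83 [239. 156.  31.  78.] [0.68   0.0137] 20.3 [31. 77.] [682.3  14.7] [79.3 31.8] 20.6
t 13.0 shift [ -2.2  -0.4 125. ] turn -0.001 deg -0.1 rows>= 4 q6 -2.02 z [-0.002 -0.    -1.   ] cur 110.4
```

View pics/w7.png

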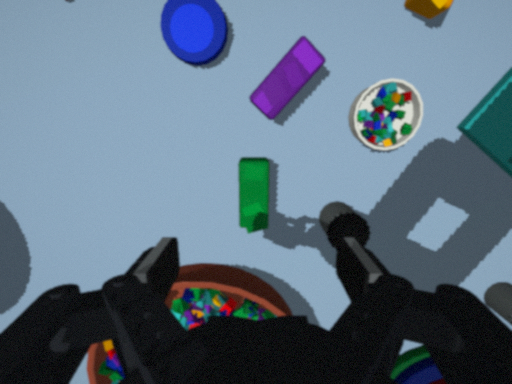

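Green is at (255,194), with the black pot at (345,225) to its right. I keep the jaws partly closed, at 65 mm, for clearance.

```bash
python3 -m creep '[[60,-3,0,40,0],[60,-3,0,80,0],[60,-3,0,115,0],[60,-3,0,126,0],[60,-3,0,126,0],[255,-3,0,126,0],[255,-3,0,126,0],[255,-3,0,126,0],[255,-3,0,126,0],[255,-3,0,126,0],[255,-3,0,126,0]]' 50; python3 -m creep '[[255,0,0,-35,0],[255,0,0,-70,0],[255,0,0,-100,0],[255,0,0,-100,0]]'; python3 -c "
from h import *
a=np.radians(74.0);u=np.array([np.cos(a),np.sin(a)])
for k in(-66,0,66):
  p=np.array([.5234,.2947])+u*k/1000;print(p);go(*p,.10,74)"
```

```text
t: 13.92
tool_pos: [0.6833, 0.0158, 0.0159]
tool_rot: [-0.559, 3.085, -0.003]
contact_force: [-0.6, -0.3, 7.7]
opening: 0.0284
t: 14.25
tool_pos: [0.6857, 0.016, 0.122]
tool_rot: [-0.557, 3.077, -0.006]
contact_force: [1.1, -0.4, 0.3]
opening: 0.0283
[0.50520793 0.23125673]
t 14.25 shift [ 93.8 265.1  18.9] turn 0.638 deg 36.5 rows>= 7 q6 -2.01 z [ 0.015 -0.001 -1.   ] cur 110.5
[0.5234 0.2947]
t 14.25 shift [ 54.5 318.1  19.1] turn 0.638 deg 36.5 rows>= 8 q6 -2.01 z [ 0.015 -0.001 -1.   ] cur 110.5
[0.54159207 0.35814327]
t 14.25 shift [ 15.2 371.1  19.3] turn 0.638 deg 36.5 rows>= 10 q6 -2.01 z [ 0.015 -0.001 -1.   ] cur 110.5
```

```bash
python3 -m creep '[[255,15,371,10,0.638],[255,15,371,10,0.638],[255,15,371,10,0.638],[255,15,371,10,0.638],[255,15,371,10,0.638],[255,15,371,10,0.638],[255,15,371,10,0.638],[255,15,371,10,0.638],[255,15,371,10,0.638],[255,15,371,10,0.638],[255,15,371,10,0.638],[255,15,371,10,0.638]]'; python3 -c "
from h import *
look('teal_tray',.011);look('green_bar',.11,'pics/w8.png');go(.5416,.3581,.02,74)"
```

```text
t: 15.25
tool_pos: [0.5363, 0.3584, 0.1019]
tool_rot: [0.437, 3.111, -0.001]
contact_force: [0.1, -0.2, -1.3]
opening: 0.0286
teal_tray 0.88 [ 67. 146. 233. 114.] [0.5112 0.2798] 85.6 [ 99. 188.] [524.3 295.2] [203.7 106.1] 74.1
t 15.45 shift [-4.   2.2 81.9] turn -0.003 deg -0.1 rows>= 2 q6 -0.82 z [ 0. -0. -1.] cur 73.9
```

View pics/w8.png

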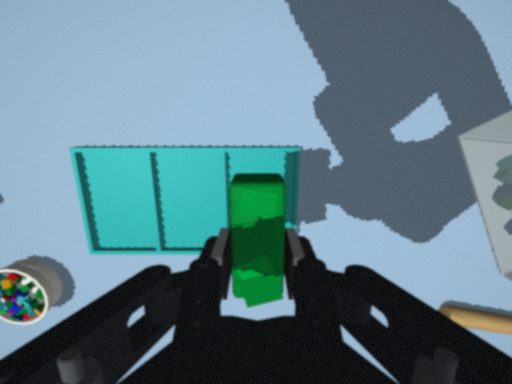

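Green is over the +y bay and lies lengthwise. I lower it; contact should come at about 20 mm.

```bash
python3 -m creep '[[255,-4,1,30,0],[255,-4,1,60,0],[255,-4,1,73,0],[255,-4,1,76,0],[255,-4,1,76,0],[255,-4,1,76,0]]';python3 -m creep '[[255,0,0,1,0],[255,0,0,2,0],[255,0,0,2,0]]';python3 -m creep '[[255,0,0,1,0],[255,0,0,2,0],[255,0,0,2,0]]'
```

```text
t: 15.95
tool_pos: [0.5416, 0.3584, 0.0271]
tool_rot: [0.439, 3.109, 0.002]
contact_force: [0.6, 0.1, -1.5]
opening: 0.029
t: 16.2
tool_pos: [0.5413, 0.3587, 0.0252]
tool_rot: [0.438, 3.109, 0.002]
contact_force: [-0.2, -0.3, -2.0]
opening: 0.0286
t: 16.45
tool_pos: [0.5404, 0.3582, 0.0217]
tool_rot: [-0.438, -3.111, 0.0]
contact_force: [-0.4, 0.2, -1.1]
opening: 0.0287
```

```bash
python3 -m creep '[[255,0,0,1,0],[255,0,0,1.5,0],[255,0,0,1.5,0]]';python3 -m creep '[[255,0,0,1,0],[255,0,0,1,0]]'
```

```text
t: 16.7
tool_pos: [0.5404, 0.3582, 0.0201]
tool_rot: [-0.438, -3.111, 0.0]
contact_force: [0.6, -0.1, -1.8]
opening: 0.0284
t: 16.87
tool_pos: [0.5408, 0.3584, 0.02]
tool_rot: [0.438, 3.111, 0.0]
contact_force: [-1.6, -1.0, 2.8]
opening: 0.0287
```

```bash
python3 -m creep '[[255,0,0,0,0],[130,0,0,0,0],[130,0,0,0,0],[130,0,0,0,0],[130,0,0,0,0],[130,0,0,-20,0],[130,0,0,-50,0],[100,0,0,-85,0],[60,0,0,-120,0],[60,0,0,-120,0]]'; python3 -c "
from h import *
look('green_bar',.022);go(.439,.0945,.14,89)"
```

```text
t: 17.7
tool_pos: [0.545, 0.3606, 0.149]
tool_rot: [0.436, 3.099, 0.013]
contact_force: [-0.2, 1.2, 2.4]
opening: 0.0653
green_bar 0.64 [239. 145.  34.  76.] [0.5381 0.3599] 163.7 [30. 75.] [540.4 359. ] [31.7 78.7] 74.7
t 17.8 shift [  26.  -282.7    1.1] turn -0.262 deg -15.0 rows>= 7 q6 -0.82 z [ 0.005  0.002 -1.   ] cur 74.0
```

```bash
python3 -m creep '[[0,26,-283,5,-0.262],[0,26,-283,5,-0.262],[0,26,-283,5,-0.262],[0,26,-283,5,-0.262],[0,26,-283,5,-0.262],[0,26,-283,5,-0.262],[0,26,-283,5,-0.262],[0,26,-283,5,-0.262],[0,26,-283,5,-0.262],[0,26,-283,5,-0.262]]'; python3 -c "
from h import *
look('amber_bar',.02,'pics/w9.png');go(.439,.0945,.0105,89)"
```

```text
t: 18.63
tool_pos: [0.4369, 0.0935, 0.1333]
tool_rot: [-0.029, -3.14, -0.001]
contact_force: [0.3, 0.7, -0.3]
opening: 0.0854
amber_bar 0.84 [243. 154.  32.  75.] [0.4377 0.0951] 179.8 [30. 75.] [440.1  94.8] [30.2 77.7] 89.9
amber_bar 0.49 [469. 241.  43.  70.] [0.5396 0.3544] 12.7 [39. 80.] [541.5 349.2] [93.5 46.5] 13.6
t 18.73 shift [ -1.7   0.3 123.3] turn 0.001 deg 0.1 rows>= 4 q6 -1.51 z [-0.001  0.    -1.   ] cur 89.1
```

View pics/w9.png

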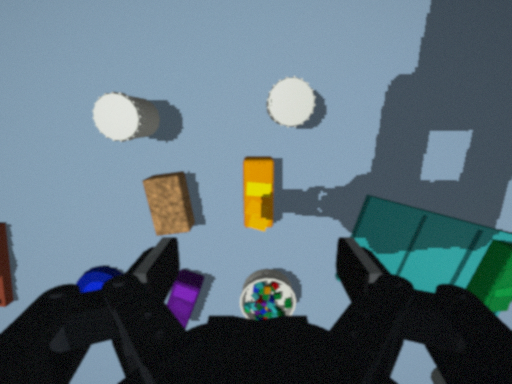

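Amber is at (259,192) and the jaws have room on both sides. Descend and grip.

```bash
python3 -m creep '[[60,-2,1,40,-0.01],[60,-2,1,80,-0.01],[60,-2,1,115,-0.01],[60,-2,1,125,-0.01],[60,-2,1,125,-0.01],[255,-2,1,125,-0.01],[255,-2,1,125,-0.01],[255,-2,1,125,-0.01],[255,-2,1,125,-0.01],[255,-2,1,125,-0.01],[255,-2,1,125,-0.01]]' 50; python3 -m creep '[[255,0,0,-35,0],[255,0,0,-70,0],[255,0,0,-100,0],[255,0,0,-100,0]]'; python3 -c "
from h import *
go(.524,.295,.10,74)"
```

```text
t: 19.65
tool_pos: [0.4421, 0.0946, 0.0123]
tool_rot: [0.012, 3.136, 0.001]
contact_force: [-0.4, -0.4, 6.5]
opening: 0.0288
t: 19.98
tool_pos: [0.4444, 0.0946, 0.1175]
tool_rot: [0.012, 3.127, 0.001]
contact_force: [1.1, 0.1, -0.9]
opening: 0.0289
t 19.98 shift [-77.8 201.   18.7] turn 0.271 deg 15.6 rows>= 6 q6 -1.52 z [ 0.014  0.001 -1.   ] cur 89.6
```

```bash
python3 -m creep '[[255,-80,201,12,0.271],[255,-80,201,12,0.271],[255,-80,201,12,0.271],[255,-80,201,12,0.271],[255,-80,201,12,0.271],[255,-80,201,12,0.271],[255,-80,201,12,0.271],[255,-80,201,12,0.271],[255,-80,201,12,0.271]]'; python3 -c "
from h import *
look('amber_bar',.11,'pics/w10.png');go(.524,.295,.0163,74)"
```

```text
t: 20.73
tool_pos: [0.5204, 0.2941, 0.0968]
tool_rot: [-0.437, -3.11, 0.001]
contact_force: [-0.9, -0.9, -1.3]
opening: 0.0289
amber_bar 0.96 [228. 173.  60. 133.] [0.5134 0.2968] 164.1 [29. 76.] [517.1 295.4] [30.5 80. ] 74.0
t 20.83 shift [-2.9  2.3 80.8] turn -0.001 deg -0.0 rows>= 2 q6 -0.9 z [-0. -0. -1.] cur 74.0
```

View pics/w10.png

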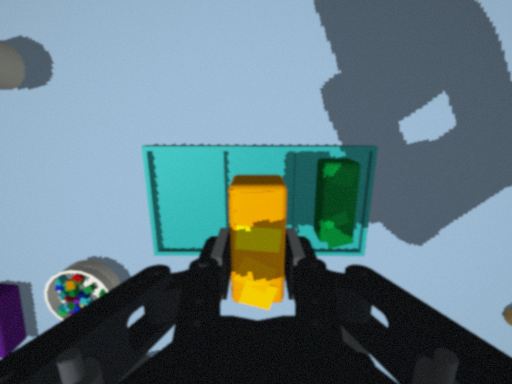

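Amber is over the middle bay, and green lies flat in the right-hand one at (338,203). I lower it; contact should come at about 16.3 mm.

```bash
python3 -m creep '[[255,-3,1,30,0],[255,-3,1,60,0],[255,-3,1,75,0],[255,-3,1,79,0],[255,-3,1,79,0],[255,-3,1,79,0]]';python3 -m creep '[[255,0,0,1,0],[255,0,0,2,0],[255,0,0,2,0]]'
```

```text
t: 21.33
tool_pos: [0.5244, 0.2943, 0.0189]
tool_rot: [0.438, 3.11, 0.001]
contact_force: [-0.5, -0.1, -1.6]
opening: 0.0286
t: 21.58
tool_pos: [0.5244, 0.2949, 0.0168]
tool_rot: [0.437, 3.11, 0.001]
contact_force: [-0.7, 0.3, -0.8]
opening: 0.0286
```

```bash
python3 -m creep '[[255,0,0,1,0],[255,0,0,1,0]]'; python3 -m creep '[[255,0,0,0.5,0],[255,0,0,0.5,0]]'
```

```text
t: 21.75
tool_pos: [0.5245, 0.295, 0.0162]
tool_rot: [0.436, 3.111, 0.0]
contact_force: [-2.8, -1.0, 3.5]
opening: 0.0288
t: 21.92
tool_pos: [0.5245, 0.295, 0.0162]
tool_rot: [0.436, 3.111, -0.0]
contact_force: [-2.8, -0.9, 6.9]
opening: 0.0289
```

```bash
python3 -m creep '[[255,0,0,-0.5,0],[130,0,0,-0.5,0],[130,0,0,-0.5,0],[130,0,0,-0.5,0],[130,0,0,-0.5,0],[130,0,0,-20,0],[130,0,0,-50,0],[100,0,0,-85,0],[60,0,0,-120,0],[60,0,0,-120,0]]'; python3 -c "
from h import *
look('amber_bar',.022);go(.675,.109,.13,74)"
```

```text
t: 22.75
tool_pos: [0.5288, 0.2969, 0.1439]
tool_rot: [0.435, 3.099, 0.011]
contact_force: [1.2, 1.2, 1.4]
opening: 0.0651
amber_bar 0.76 [238. 142.  34.  75.] [0.5212 0.2964] 164.2 [31. 75.] [522.7 296.4] [32.1 78. ] 72.9
t 22.85 shift [-194.9 -138.2    7.6] turn 0.0 deg 0.0 rows>= 6 q6 -0.9 z [ 0.004  0.002 -1.   ] cur 74.0
```

```bash
python3 -m creep '[[0,-195,-138,7,0],[0,-195,-138,7,0],[0,-195,-138,7,0],[0,-195,-138,7,0],[0,-195,-138,7,0],[0,-195,-138,7,0],[0,-195,-138,7,0],[0,-195,-138,7,0],[0,-195,-138,7,0]]'; python3 -c "
from h import *
look('black_pot',.025,'pics/w11.png');go(.675,.109,.022,74)"
```

```text
t: 23.6
tool_pos: [0.6722, 0.1088, 0.1255]
tool_rot: [-0.436, -3.107, 0.0]
contact_force: [0.7, 0.9, -0.7]
opening: 0.0855
black_pot 0.87 [471. 135.  41.  44.] [0.6955 0.327 ] 37.2 [33. 43.] [698.7 324.6] [38.5 47. ] 88.6
black_pot 0.78 [238. 177.  45.  55.] [0.6814 0.1086] 165.4 [36. 46.] [681.5 107.3] [51.  43.4] 6.2
black_pot 0.76 [349. 204.  56.  58.] [0.7414 0.2129] 33.4 [35. 62.] [741.5 212.5] [68.5 40.5] 36.4
t 23.7 shift [-3.000e+00  1.000e-01  1.046e+02] turn 0.002 deg 0.1 rows>= 3 q6 -1.24 z [-0.002  0.    -1.   ] cur 74.1
```

View pics/w11.png

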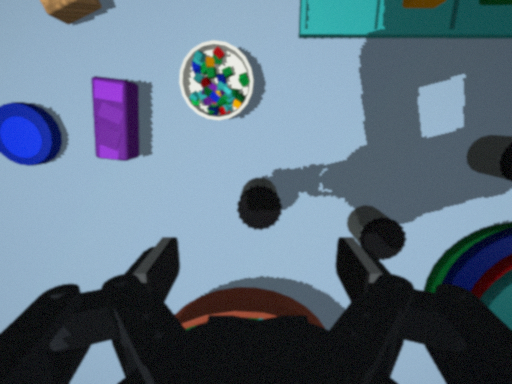

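The chosen black pot is at (260,203), and the wrist and top cameras together put it at about (0.679,0.108). The other pots are clear of the jaws.

```bash
python3 -m creep '[[30,-7,0,35,0],[30,-7,0,70,0],[30,-7,0,98,0],[30,-7,0,104,0],[30,-7,0,104,0],[255,-7,0,104,0],[255,-7,0,104,0],[255,-7,0,104,0],[255,-7,0,104,0],[255,-7,0,104,0],[255,-7,0,104,0]]' 40; python3 -m creep '[[255,0,0,-35,0],[255,0,0,-70,0],[255,0,0,-85,0],[255,0,0,-85,0]]'; python3 -c "
from h import *
go(.506,.2315,.10,74)"
```

```text
t: 24.62
tool_pos: [0.6826, 0.1069, 0.0272]
tool_rot: [0.436, 3.106, 0.002]
contact_force: [-1.1, 1.6, 5.8]
opening: 0.0369
t: 24.95
tool_pos: [0.6842, 0.1068, 0.1156]
tool_rot: [0.435, 3.1, 0.003]
contact_force: [0.5, 0.7, -0.3]
opening: 0.0364
t 24.95 shift [205.8  70.8  13.7] turn 0.0 deg 0.0 rows>= 6 q6 -1.24 z [ 0.011  0.    -1.   ] cur 74.0
```

```bash
python3 -m creep '[[255,204,71,10,0],[255,204,71,10,0],[255,204,71,10,0],[255,204,71,10,0],[255,204,71,10,0],[255,204,71,10,0],[255,204,71,10,0],[255,204,71,10,0],[255,204,71,10,0]]'; python3 -c "
from h import *
look('black_pot',.1,'pics/w12.png');go(.506,.2315,.0312,74)"
```

```text
t: 25.7
tool_pos: [0.5048, 0.2304, 0.0986]
tool_rot: [0.438, 3.11, -0.0]
contact_force: [-0.5, -0.4, -0.3]
opening: 0.0366
black_pot 0.84 [221. 191.  74.  98.] [0.5043 0.2311] 164.2 [37. 52.] [504.4 231.5] [43.3 59.7] 71.0
t 25.8 shift [-0.5  1.5 67.7] turn -0.001 deg -0.1 rows>= 2 q6 -1.0 z [ 0.001 -0.    -1.   ] cur 73.9
```

View pics/w12.png

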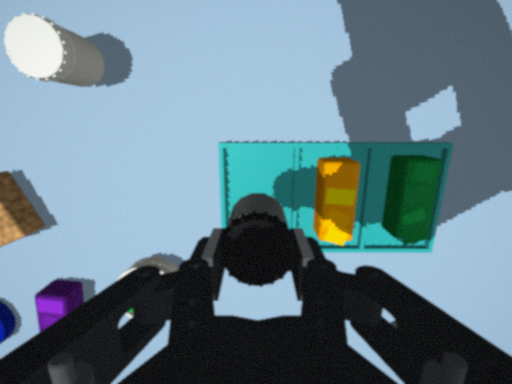

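The pot is held over the last bay, and amber and green lie flat in the other two. I lower it; contact should come at about 31 mm.

```bash
python3 -m creep '[[255,-1,1,30,0],[255,-1,1,52,0],[255,-1,1,60,0],[255,-1,1,63,0],[255,-1,1,63,0],[255,-1,1,63,0]]';python3 -m creep '[[255,0,0,1,0],[255,0,0,2,0],[255,0,0,2,0]]';python3 -m creep '[[255,0,0,0.5,0],[255,0,0,1,0],[255,0,0,1,0]]'
```

```text
t: 26.3
tool_pos: [0.5062, 0.2317, 0.0369]
tool_rot: [0.437, 3.109, 0.001]
contact_force: [-0.2, -0.3, -1.2]
opening: 0.0369
t: 26.55
tool_pos: [0.5056, 0.2319, 0.0347]
tool_rot: [0.436, 3.11, 0.001]
contact_force: [-0.6, -0.2, -1.0]
opening: 0.0366
t: 26.8
tool_pos: [0.505, 0.2318, 0.0328]
tool_rot: [0.436, 3.111, 0.0]
contact_force: [-0.1, -0.6, -1.1]
opening: 0.0368
```

```bash
python3 -m creep '[[255,0,0,1,0],[255,0,0,1.5,0],[255,0,0,1.5,0]]';python3 -m creep '[[255,0,0,0.5,0],[255,0,0,0.5,0]]'
```

```text
t: 27.05
tool_pos: [0.505, 0.2317, 0.0313]
tool_rot: [-0.436, -3.111, 0.0]
contact_force: [0.5, -0.4, -0.9]
opening: 0.0364
t: 27.22
tool_pos: [0.5051, 0.2317, 0.0312]
tool_rot: [-0.436, -3.111, 0.0]
contact_force: [-2.6, -0.6, 3.6]
opening: 0.0365
```

Contact. I release, rise, back away and check.

```bash
python3 -m creep '[[255,0,0,0,0],[105,0,0,0,0],[105,0,0,0,0],[105,0,0,0,0],[105,0,0,0,0],[105,0,0,-20,0],[105,0,0,-50,0],[105,0,0,-85,0],[60,0,0,-120,0],[60,0,0,-150,0],[60,0,0,-180,0],[60,0,0,-180,0]]'; python3 -m creep '[[60,0,60,0,0],[60,0,120,0,0],[60,0,180,0,0],[60,0,240,0,0],[60,0,280,0,0],[60,0,280,0,0],[60,0,280,0,0]]'
python3 - <<'E'
from h import *
a=ctrl.get_image("top");b=ctrl.get_image("scene")
c=ctrl.calibration("top")
for l,z in [("red_bar",.022),("amber_bar",.022),("green_bar",.022),("violet_bar",.02),("cobalt_disc",.01),("white_pot",.044),("black_pot",.044)]:
    for d in ctrl.outline_of("scene" if 0 else "top",l)[:4]: print(l,round(d['conf'],2),np.round(d['rect']),*pose(c,d['mask'],z)[:3]) if 0 else None
a=ctrl.get_image("top")
for l,z in [("red_bar",.022),("amber_bar",.022),("green_bar",.022),("violet_bar",.02),("cobalt_disc",.01),("white_pot",.044),("black_pot",.044)]:
    for d in ctrl.outline_of("top",l)[:3]: print(l,round(d['conf'],2),*pose(c,d['mask'],z)[:3])
k=dict(fx=2.2,fy=2.2,interpolation=cv2.INTER_CUBIC)
A=cv2.resize(a[120:250,100:390],None,**k);B=cv2.resize(b[130:265,135:425],None,**k);save("pics/f.png",np.vstack([A,B]))
print(ctrl.get_obs()['tool_pos'])
E
```

```text
t: 28.22
tool_pos: [0.5086, 0.2328, 0.2191]
tool_rot: [0.435, 3.099, 0.009]
contact_force: [1.2, 0.7, 1.4]
opening: 0.0652
t: 28.8
tool_pos: [0.582, 0.5039, 0.2093]
tool_rot: [-0.434, -3.111, -0.0]
contact_force: [0.3, 0.2, 0.5]
opening: 0.0651
red_bar 0.81 [ 0.5031 -0.2948] 170.0 [36. 72.]
amber_bar 0.74 [0.5196 0.2971] 162.6 [34. 69.]
amber_bar 0.44 [0.5686 0.0045] 158.1 [31. 70.]
green_bar 0.56 [0.5356 0.3597] 165.0 [37. 70.]
violet_bar 0.52 [0.5694 0.004 ] 156.8 [28. 67.]
cobalt_disc 0.69 [ 0.5563 -0.0885] 139.4 [47. 49.]
white_pot 0.73 [ 0.5139 -0.2285] 93.0 [34. 42.]
white_pot 0.71 [ 0.3631 -0.0201] 12.0 [33. 38.]
white_pot 0.64 [0.3548 0.1235] 142.1 [35. 42.]
black_pot 0.75 [0.5003 0.2322] 87.3 [30. 38.]
black_pot 0.66 [0.7306 0.2079] 40.5 [34. 43.]
black_pot 0.49 [0.6963 0.3351] 58.7 [34. 46.]
[0.58208781 0.50077039 0.21087567]
```

View pics/f.png

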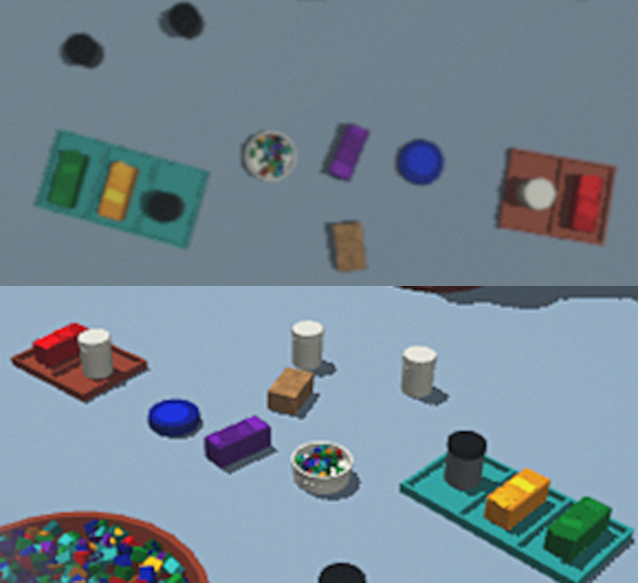

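All five pieces sit flat or upright in their own bays: white pot (95,353), red (60,345), black pot (466,460), amber (518,498) and green (578,528). Violet and the disc haven't moved, and the arm is clear.

```bash
python3 -c "
from station import ctrl
print(ctrl.finish_job())"
```

```text
the job is handed in; nothing more can be done
None
```

Both kits are made up and the job is handed in, at about 29 s on the robot's clock.

- **Terracotta tray:** the red bar and the white pot that started farthest right, one to a bay.
- **Teal tray:** the green bar, the amber bar and the black-lidded pot that started nearest the base, one to a bay.
- **How they were set down:** each piece was lowered until the wrist felt light contact, then released. The readings stayed under about 17 N.

The last top and scene pictures show the bars flat and the pots upright. The violet bar and blue disc are within about 2 mm of where they were first measured, and the gripper was away from everything.

The final top-camera positions came out up to about 5 mm from the release positions. I put this down to the visible sides pulling the outline centres. It is well inside the 13 mm or more of room in each bay. The detector also reported an extra "amber bar" at the violet bar's place with low confidence; the picture shows that is the violet bar.

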